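# Cover a coil pot and hold it down in the sprung test nest

### The arm

A 6-joint arm with a two-finger parallel gripper is mounted at the origin on the work surface. World frame = base frame: x ahead of the robot, y to its left, z up, the work surface at z = 0. Lengths are in m, angles in degrees, forces in N, time in s.
With the tool pointing down it reaches from about 0.25 to 0.725 m from the base axis. Payload 9.7 kg.
Tool frame: the origin (TCP) lies at the very end of the fingers, on their centre line; the grasp point (between the pads) lies 19 mm behind it; x points along the fingers, y is the direction in which the jaws open and shut, and the axes are right-handed (so a half turn about x gives the same grasp; the last joint's range is limited). The gripper opens to 85 mm and grips with 20 to 120 N. Pads are 22 mm wide; open, the fingers measure 114 mm over their backs; the gripper's body (76 mm by 85 mm) begins 54 mm behind the grasp point. The pads swing forward as they close: fully open they stand 13 mm farther back than shut.
Start: joints at [0, 4.979, 10.078, 95.1, 0, 90], TCP at [0.55, -0, 0.231] pointing down, gripper open.
Joint ranges: [-179.16, 179.16], [-48.56, 103.87], [-65.8, 70.77], [-126.05, 130.52], [-82.76, 87.17], [-180, 180]. Speed limits (degrees/s): [127.2, 127.2, 147.25, 180, 180, 180].

### API

Orientations are given as [roll, pitch, yaw] about the fixed x, y, z axes, in that order (R = Rz(yaw) Ry(pitch) Rx(roll)).
In Python, from workcell import get_obs, cams, bot gives the robot as it stands.
- The arm moves only by the tool apply_moves, never from a script. Its argument "rows" is a list that holds one entry, the list of rows, each a list of 7 numbers: the shift along the tool's x, y, z in mm, then the turn, a rotation vector about the tool's x, y, z in rad, then the opening, from 0 (shut) to 1 (fully open). A call has 1 to 20 rows; each row is the pose to reach, as a shift and turn from the pose measured when the call began, along the tool's axes at that moment; what a row does not reach only later rows make up. A row lasts 1/10 s, in which the tool goes at most 50 mm and 8.59 degrees, less where a joint would pass 70% of its speed; a pose out of reach is approached as far as the arm can. A call with a gripper value outside its range is refused whole. The fingers move at their own pace and stop on an object; "newtons" is the grip in N (left out, the last holds). Time passes only in rows, so rows that repeat a pose let the fingers close. It gives the time, the measured TCP pose, the force and the opening at its end, in the units of the state.
- get_obs(): the state, without advancing time (a new reading comes with each control period).
- cams.camera(name): name is "scene" or "side" or "wrist"; returns a dict with "pixels" (480x640x3 uint8, red, green, blue), "range_z" (480x640 float32, m along the optical axis (not along the pixel's ray), 0 where there is no reading), "fx", "fy", "cx", "cy" (pixels), "eye" and "attitude" of the camera in the world. Camera axes: x right, y up, looking along -z (the intrinsics and any distortion apply to the point x, -y, -z); pixel columns grow to the right and rows downward; lengths in m; the calibration is good to about 2 mm. A picture is of the moment at which its call begins.
- bot.job_done(): hands the job in, once; it reports no verdict.
Trained networks look in a picture, given as the dict that the camera call returned (one of the last four; its "shot" number tells which), for a name from the list of things; names that differ only in an ending like _2 or _b are one class to them, and where a whole thing is asked for, a point or a joint stands for the part that bears it (a point fixed in the world has none). Each returns a list of dicts, best first, with "confidence" (0 to 1); they miss things now and then, are a little off and sometimes report something else, mostly with a low value. They report only what shows in the picture. A call takes as long as a camera call. They do not tell look-alikes from the thing itself.
- cams.find_in(label, picture): "at" ([x, y, z] in m, in world coordinates, good to about 4 mm: the middle of the surface that is visible of it).
The state is a dict: "time": time; "q": joint angles; "qd": joint speeds; "joint_efforts": joint torques, N m; "ee_pos": TCP position; "tcp_rot": TCP orientation; "wrist_force": force on the tool from outside, world axes, zero at the start; "torque": the same for the moment, N m; "opening": finger opening in m.
Only numpy, scipy, OpenCV 4.12 (cv2) and the standard library are available. Lean on these libraries where they do the work, as an engineer would, in place of code of your own. Each camera call takes 0.05 s, during which the arm holds its last target.

### The job

Put the loose end cover on the open coil pot so that it sits level with its flange down on the rim all round, and have the pot standing upright in the sprung ring nest of the test fixture. Then press the covered pot, not the nest itself, right down against the springs to the stop, as for taking a resistance reading, and finish still holding it down there; do not let go. Leave the other things on the bench where they are.

Things in the scene. Friction and masses are not known exactly. Their poses are not given: they have to be found in the camera images.
- pot: The only open pot: a round black moulded coil housing, outside diameter 56 mm, height 90 mm, wall 5 mm (mouth 46 mm inside), with a copper coil potted inside up to about 30 mm below the rim. 0.21 to 0.42 kg. Starts standing upright on the bench. Origin: centre of its underside, z up along its axis; round, so its yaw does not matter
- pot_rim (a point): Centre of the open pot's mouth, in the plane of its rim, 90 mm above the origin of the pot, turning with the pot
- cover: The loose end cover, right way up on the bench, 60 g, 32 mm tall: aluminium spigot 42 mm across, 8 mm high (foot chamfered) that enters the pot's mouth with 2 mm play, then a flange 52 mm across, 4 mm thick that lies on the rim, on top a round steel gland nut 22 mm across, 20 mm high, to grip it by. Origin: centre of the spigot's underside, z up; seated it is 82 mm above the pot's origin
- cover_seat (a point): Centre of the underside of the cover's flange, 8 mm above the cover's origin; falls together with pot_rim when the cover is seated
- fixture: The test fixture, fixed to the bench: aluminium base plate 160 x 125 mm, its top 14 mm above the bench, with three guide posts and coil springs carrying the white nest, and four black binding posts along the rear edge (its +x side). Origin: centre of the base's underside on the bench, directly below the nest's centre, z up. It does not move when pressed
- nest_seat (a point): Centre of the nest's flat seat, where the pot's underside rests; moves with the nest. The white nest: a plate 116 mm across with a ring round the seat, inside 61 mm for the first 18 mm, flaring to about 71 mm at its lip 24 mm above the seat. Seat 48 mm above the bench at rest, 34 mm pressed to the stop. Nothing on the fixture is higher than 72 mm above the bench
- nest (a joint): How far the nest is pressed straight down, m: 0 at rest, 0.014 at the hard stop. Its springs push up with about 5.5 N at the top, 0.7 N more per mm, 15.5 N at the stop (the nest's own weight taken off); the weight of the covered pot supplies 2.6 to 4.7 N of it, the hand the rest. It comes up again when let go
- done0: Bystander: a finished pot like the open one with its cover already on, 56 mm across, 114 mm tall; origin at the centre of the underside
- done1: Bystander: a second finished pot, the same
- done2: Bystander: a third finished pot, the same
- bobbin: Bystander: bare coil bobbin, 40 mm across, 36 mm tall; origin at the centre of the underside
- screws: Bystander: steel dish of screws, 100 x 70 x 24 mm; origin at the centre of the underside
- driver: Bystander: black-handled screwdriver lying down, 190 mm long
- tape: Bystander: roll of paper tape lying flat, 90 mm across, 19 mm high; origin at the centre of the underside
Not all that is in view belongs to the job. Leave any black, blue or brown look-alike of the cover alone.

How it is judged (in metres and radians):
On the way:
1. the end cover is seated level on the rim of the open pot, with the nest not yet pressed down (horizontal distance between cover_seat and pot_rim below 0.005 m and z of cover_seat in the frame of pot_rim between -0.0025 and 0.0025 m and angle between each of cover, pot's own z axis and vertical below 0.08 rad and value of joint nest below 0.008 m), for 0.3 s.
At the end, for the whole second after the job is handed in: Arm or fingers still pressing on the pot or cover, not on the fixture; nest at least 11.5 of 14 mm down; pot upright (4.5 deg), flat on the seat within 6 mm of centre and 3 mm of height; cover level, within 5 mm of the rim's centre and 2.5 mm of its height (value of joint nest above 0.0115 m and horizontal distance between pot and nest_seat below 0.006 m and z of pot in the frame of nest_seat between -0.003 and 0.003 m and angle between each of pot, cover's own z axis and vertical below 0.08 rad and horizontal distance between cover_seat and pot_rim below 0.005 m and z of cover_seat in the frame of pot_rim between -0.0025 and 0.0025 m and contact force between pot and fixture above 8 N and (contact force between any of the fingers, the arm and pot above 3 N or contact force between any of the fingers, the arm and cover above 3 N) and contact force between each of the fingers, the arm and fixture below 1 N); the arm keeps its last pose, push and grip.
It fails at once if another thing on the bench is shifted by more than 30 mm (distance of any of done0, done1, done2, bobbin, screws, driver, tape from where it was at the start of the episode above 0.03 m).
It also fails if it takes over 61 s, if anything falls off the work surface, if the arm or the gripper's body presses on something with over 40 N, if the wrist force passes 120 N, or if a joint passes its speed limit or range.

## Working session

There is one attempt and no reset: what is moved stays moved. The work goes in short steps, Python scripts to look and compute and a tool call to move; the robot and the scene stay as the last step left them, time stands still between calls to the robot, and variables do not carry over. Pictures are saved under pics/ and viewed, and the job is handed in when it is done.

Besides the shell and the picture viewer there is one more tool, called after ">>>" as name(argument=value, ...), one argument or row to a line, values as JSON. apply_moves: Moves the arm, as the interface text tells. Its arguments: {"type":"object","properties":{"rows":{"type":"array"},"newtons":{"type":"number"}},"required":["rows"]}

```bash
ls; mkdir -p pics
cat > h.py <<'E'
import numpy as np, cv2
from workcell import get_obs, cams, bot
def save(p,n): cv2.imwrite('pics/'+n, cv2.cvtColor(p['pixels'],cv2.COLOR_RGB2BGR))
E
python3 - <<'E'
from h import *
o=get_obs();print(o)
for n in ['scene','side']:
    p=cams.camera(n);save(p,n+'0.png');print(n,p['fx'],p['eye'],p['attitude'],[k for k in p])
    for l in ['pot','cover','fixture','nest_seat','done0','bobbin','screws','tape','driver']:
        print(l,[(np.round(d['at'],3).tolist(),round(d['confidence'],2)) for d in cams.find_in(l,p)])
E
```

```text
pics
{'time': 0.0, 'q': array([6.02704349e-04, 5.01111841e+00, 1.00324828e+01, 9.50994247e+01,
       4.07827000e-04, 8.99999769e+01]), 'qd': array([ 0.07740543, -0.03565579, -0.0495443 ,  0.0061631 , -0.13582821,
        0.01417306]), 'joint_efforts': array([ 7.68234549e-04, -5.20392072e+01,  4.64802504e+01,  1.63646933e-02,
        2.23589603e-05, -6.77332673e-05]), 'ee_pos': array([5.49759637e-01, 7.81162632e-06, 2.30565241e-01]), 'tcp_rot': array([-90.29936263,  89.92193862, 179.70126289]), 'wrist_force': array([ 0.16104204, -0.35816663, -0.72490938]), 'torque': array([-0.0550904 ,  0.03906932, -0.0162688 ]), 'opening': 0.08517760676870648}
scene 580.174269306401 [ 1.19561466 -1.16731385  0.8749767 ] [57.79857741  1.17700815 29.88172326] ['pixels', 'range_z', 'fx', 'fy', 'cx', 'cy', 'eye', 'attitude', 'shot']
pot [([0.574, 0.224, 0.062], 0.74)]
cover [([0.47, -0.295, 0.014], 0.83), ([0.669, -0.239, 0.01], 0.82), ([0.569, -0.27, 0.013], 0.74), ([0.6, -0.37, 0.013], 0.57)]
fixture [([0.538, 0.02, 0.03], 0.69)]
nest_seat [([0.535, 0.031, 0.048], 0.76), ([0.572, -0.274, 0.013], 0.5),
[... 412 characters left out ...]
53.73265739532485 [ 0.350509   -0.75085681  0.69818879] [ 49.30322307  -0.25690752 -20.65933329] ['pixels', 'range_z', 'fx', 'fy', 'cx', 'cy', 'eye', 'attitude', 'shot']
pot [([0.56, 0.222, 0.059], 0.91)]
cover [([0.593, -0.365, 0.009], 0.94), ([0.659, -0.238, 0.013], 0.88), ([0.46, -0.296, 0.009], 0.63)]
fixture [([0.517, 0.01, 0.032], 0.95), ([0.559, 0.222, 0.054], 0.69)]
nest_seat [([0.525, 0.026, 0.048], 0.82)]
done0 [([0.777, -0.192, 0.07], 0.8), ([0.595, -0.543, 0.091], 0.8), ([0.492, -0.505, 0.096], 0.57)]
bobbin [([0.402, 0.137, 0.027], 0.54)]
screws [([0.378, -0.144, 0.006], 0.71)]
tape [([0.761, 0.232, 0.014], 0.82), ([0.524, 0.035, 0.05], 0.27)]
driver [([0.831, 0.0, 0.02], 0.83)]
```

View pics/scene0.png

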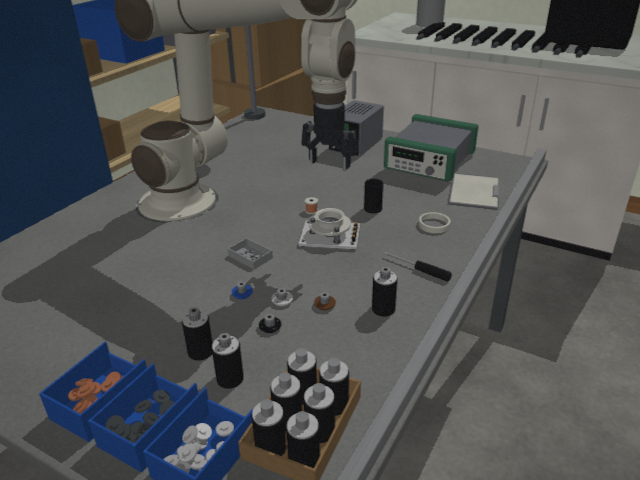

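View pics/side0.png

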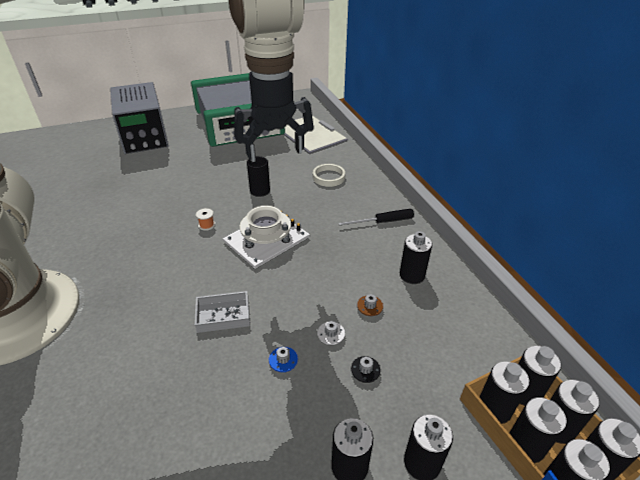

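Cover candidates in the scene picture are blue (242,291), bare aluminium (282,298), brown (324,302) and black (269,324). By the description I want the aluminium one. The open pot is at (373,195) and the nest at (329,220). Next I'll check the choice in a crop and measure with depth.

```bash
cat >> h.py <<'E'
from scipy.spatial.transform import Rotation as Rn
from scipy.optimize import least_squares
def cloud(p):
    d=p['range_z'];v,u=np.mgrid[0:480,0:640]
    x=(u-p['cx'])/p['fx']*d;y=-(v-p['cy'])/p['fy']*d
    P=np.stack([x,y,-d],-1)
    R=Rn.from_euler('xyz',p['attitude'],degrees=True).as_matrix()
    W=P@R.T+np.array(p['eye']);W[d==0]=np.nan
    return W
def near(W,c,r,z0,z1):
    m=(np.hypot(W[...,0]-c[0],W[...,1]-c[1])<r)&(W[...,2]>z0)&(W[...,2]<z1)
    return m
def circ(Q,r=None):
    c0=np.nanmean(Q[:,:2],0)
    if r is None:
        s=least_squares(lambda a:np.hypot(Q[:,0]-a[0],Q[:,1]-a[1])-a[2],[*c0,.03],loss='soft_l1',f_scale=.002)
    else: s=least_squares(lambda a:np.hypot(Q[:,0]-a[0],Q[:,1]-a[1])-r,c0,loss='soft_l1',f_scale=.002)
    return np.round(s.x,4),round(float(np.sqrt(np.mean(s.fun**2))),4)
def shift(target,yaw=None):
    o=get_obs();R=Rn.from_euler('xyz',o['tcp_rot'],degrees=True).as_matrix()
    return np.round(R.T@(np.array(target)-o['ee_pos'])*1000,1)
E
python3 - <<'E'
from h import *
print(np.round(Rn.from_euler('xyz',get_obs()['tcp_rot'],degrees=True).as_matrix(),3))
for n in ['scene','side']:
    p=cams.camera(n);W=cloud(p)
    if n=='side':
        cv2.imwrite('pics/crop.png',cv2.resize(cv2.cvtColor(p['pixels'][280:400,250:410],cv2.COLOR_RGB2BGR),None,fx=5,fy=5,interpolation=3)[:600])
    for lab,c,r,z0,z1 in [('potrim',(.565,.225),.05,.083,.1),('potwall',(.565,.225),.05,.01,.08),('lip',(.53,.03),.06,.066,.08),('nuttop',(.565,-.272),.035,.027,.04),('flange',(.565,-.272),.04,.008,.016)]:
        m=near(W,c,r,z0,z1);Q=W[m];print(n,lab,len(Q),circ(Q) if len(Q)>5 else '',np.round(Q.mean(0),4), np.round(np.median(Q[:,2]),4))
E
```

```text
[[-0.  1. -0.]
 [-0. -0. -1.]
 [-1. -0.  0.]]
scene potrim 98 (array([0.5638, 0.2435, 0.0256]), 0.003) [0.5648 0.2413 0.0873] 0.0874
scene potwall 419 (array([0.564 , 0.2434, 0.0261]), 0.003) [0.5701 0.2297 0.0483] 0.0495
scene lip 170 (array([0.5258, 0.0411, 0.0365]), 0.0035) [0.5216 0.0483 0.0698] 0.0695
scene nuttop 50 (array([ 0.5633, -0.2666,  0.0082]), 0.0028) [ 0.564  -0.2669  0.0311] 0.0318
scene flange 166 (array([ 0.5628, -0.2661,  0.02  ]), 0.0053) [ 0.567  -0.2718  0.0119] 0.0117
side potrim 144 (array([0.5627, 0.2414, 0.0254]), 0.0019) [0.563  0.2374 0.0884] 0.0889
side potwall 550 (array([0.5628, 0.2415, 0.0258]), 0.0016) [0.5597 0.2275 0.0488] 0.0508
side lip 330 (array([0.5245, 0.0394, 0.036 ]), 0.0032) [0.5256 0.0457 0.0711] 0.0715
side nuttop 113 (array([ 0.5623, -0.2682,  0.0081]), 0.0027) [ 0.562  -0.2688  0.0322] 0.0327
side flange 358 (array([ 0.5632, -0.2658,  0.0207]), 0.0045) [ 0.5604 -0.2722  0.0131] 0.013
```

View pics/crop.png

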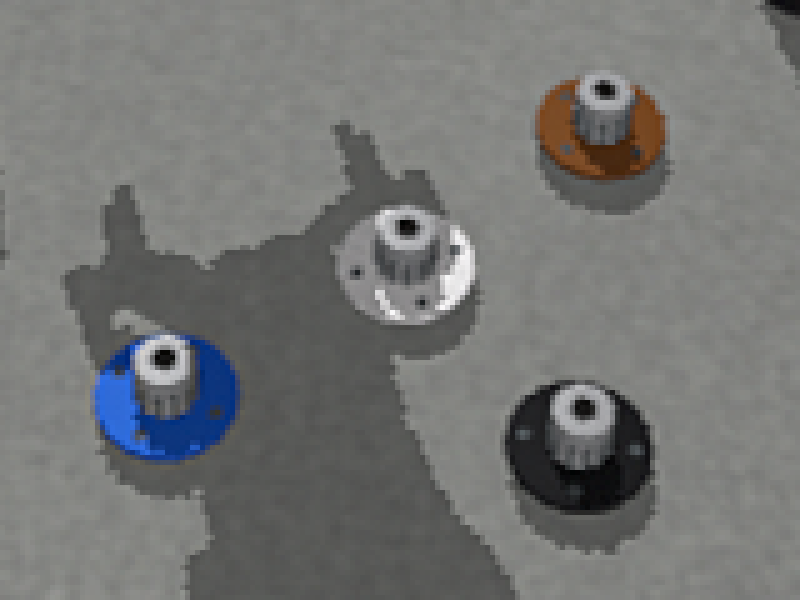

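The crop shows the aluminium cover at side pixel (331,331), clearly distinct from the blue, black and brown ones. I'll fetch the pot first, moving above it at (0.563, 0.242).

>>> apply_moves(
  rows=[
    [[0, 7, -60, 0, 0, 0, 1], [0, 10, -120, 0, 0, 0, 1], [0, 13, -180, 0, 0, 0, 1], [0, 13, -242, 0, 0, 0, 1], [0, 13, -242, 0, 0, 0, 1], [0, 13, -242, 0, 0, 0, 1], [0, 13, -242, 0, 0, 0, 1], [0, 13, -242, 0, 0, 0, 1]],
  ],
)

```text
time: 1.9
ee_pos: [0.5631, 0.2413, 0.2314]
tcp_rot: [-0.5, 90.0, -90.6]
wrist_force: [0.1, -1.4, -0.6]
opening: 0.0853
```

Run:
```python
from h import *
o=get_obs();print(o['time'],o['ee_pos'],o['tcp_rot'])
p=cams.camera('wrist');save(p,'w1.png');W=cloud(p);print(p['eye'],p['attitude'])
for z0,z1 in [(.083,.1)]:
    Q=W[near(W,(.563,.242),.05,z0,z1)];print(len(Q),circ(Q),circ(Q,.0255),Q.mean(0),Q.min(0),Q.max(0))
```

```text
1.9 [0.56305591 0.2412618  0.23135313] [ -0.54835523  89.98540413 -90.57680922]
[0.56349073 0.30817385 0.37359909] [-15.39747834   0.01726319  -0.03621984]
1642 (array([0.5651, 0.2454, 0.0251]), 0.0015) (array([0.5651, 0.2454]), 0.0015) [0.56500174 0.24507292 0.08896951] [0.53779914 0.21730918 0.08300132] [0.59225756 0.27269111 0.09176424]
```

View pics/w1.png

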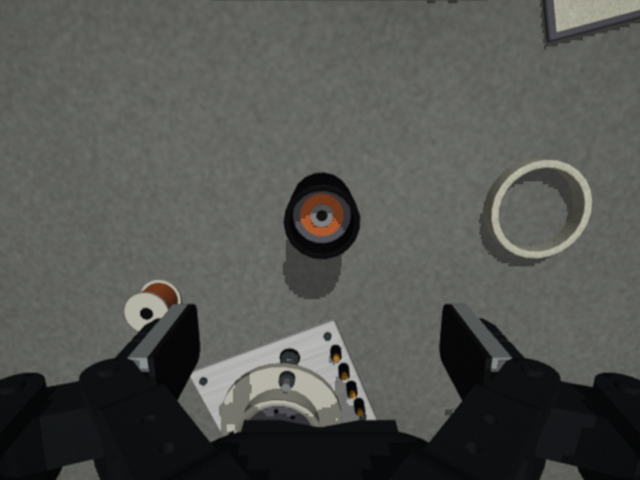

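The wrist view shows the pot's mouth at (322,215), with its rim centre at about (0.565, 0.245). Descending and gripping.

>>> apply_moves(
  newtons=40,
  rows=[
    [[30, 2, -3, 0, 0, 0, 1], [70, 2, -3, 0, 0, 0, 1], [110, 2, -3, 0, 0, 0, 1], [150, 2, -3, 0, 0, 0, 1], [175, 2, -3, 0, 0, 0, 1], [186, 2, -3, 0, 0, 0, 1], [186, 2, -3, 0, 0, 0, 1], [186, 2, -3, 0, 0, 0, 1], [186, 2, -3, 0, 0, 0, 0], [186, 2, -3, 0, 0, 0, 0], [186, 2, -3, 0, 0, 0, 0], [186, 2, -3, 0, 0, 0, 0], [186, 2, -3, 0, 0, 0, 0], [186, 2, -3, 0, 0, 0, 0], [186, 2, -3, 0, 0, 0, 0], [186, 2, -3, 0, 0, 0, 0]],
  ],
)

```text
time: 3.55
ee_pos: [0.5659, 0.2442, 0.0472]
tcp_rot: [105.7, 89.9, 15.7]
wrist_force: [-1.1, -1.4, 6.7]
opening: 0.0559
```

Run:
```python
from h import *
o=get_obs();print(o['time'],o['ee_pos'],o['tcp_rot'],o['opening'],o['wrist_force'])
for n in ['wrist','scene','side']:
    p=cams.camera(n);save(p,n+'2.png');W=cloud(p)
    Q=W[near(W,(.564,.243),.034,.08,.1)];print(n,len(Q),circ(Q,.0255),Q.mean(0)) if len(Q) else 0
    Q=W[near(W,(.525,.04),.06,.066,.08)];print(n,'lip',len(Q),circ(Q),Q.mean(0),Q.min(0),Q.max(0)) if len(Q)>5 else 0
```

```text
3.55 [0.5659043  0.24422574 0.04718916] [105.72421705  89.85024181  15.66432673] 0.05585869489820507 [-1.11912763 -1.38905752  6.70012166]
wrist 12078 (array([0.566 , 0.2467]), 0.0025) [0.56476427 0.25209638 0.08756403]
scene 147 (array([0.5638, 0.2427]), 0.0039) [0.56062315 0.23947604 0.08582528]
scene lip 167 (array([0.526 , 0.0406, 0.0365]), 0.0035) [0.52263124 0.04738128 0.06996563] [ 4.84759269e-01 -4.72497995e-05  6.60071629e-02] [0.56478292 0.08645506 0.07500734]
side 208 (array([0.5643, 0.2416]), 0.0027) [0.56503395 0.23980839 0.08727263]
side lip 322 (array([0.5243, 0.0394, 0.036 ]), 0.0029) [0.52555398 0.04667021 0.07110104] [0.48495219 0.00146661 0.06602393] [0.5653793  0.08154847 0.07652053]
```

View pics/wrist2.png

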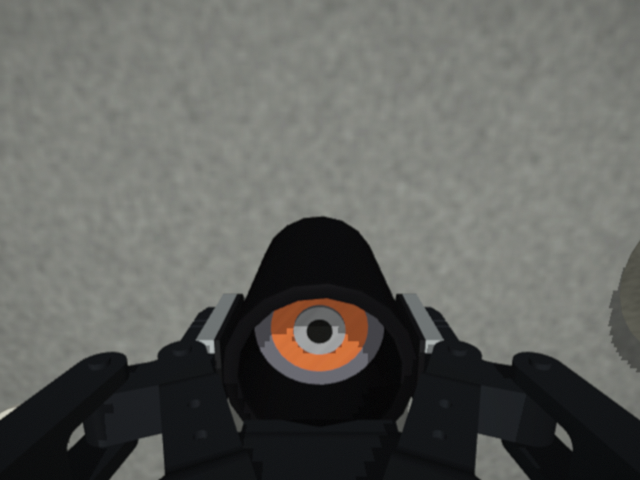

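The pot is gripped with 55.9 mm opening; the wrist view shows its mouth at (320,340) between the pads. I'll lift it and carry it over the nest, about -39 mm in x and -202 mm in y.

>>> apply_moves(
  rows=[
    [[-30, 0, 0, 0, 0, 0, 0], [-60, 0, 0, 0, 0, 0, 0], [-95, 0, 0, 0, 0, 0, 0], [-95, -5, 30, 0, 0, 0, 0], [-95, -15, 70, 0, 0, 0, 0], [-95, -25, 110, 0, 0, 0, 0], [-95, -32, 150, 0, 0, 0, 0], [-95, -37, 185, 0, 0, 0, 0], [-95, -39, 202, 0, 0, 0, 0], [-95, -39, 202, 0, 0, 0, 0], [-95, -39, 202, 0, 0, 0, 0], [-95, -39, 202, 0, 0, 0, 0], [-95, -39, 202, 0, 0, 0, 0]],
  ],
)

```text
time: 5.0
ee_pos: [0.5265, 0.0431, 0.1419]
tcp_rot: [110.1, 89.9, 20.1]
wrist_force: [0.5, 0.0, -3.3]
opening: 0.0557
```

Run:
```python
from h import *
o=get_obs();print(o['time'],o['ee_pos'],o['tcp_rot'],o['opening'],o['wrist_force'])
print(np.round(Rn.from_euler('xyz',o['tcp_rot'],degrees=True).as_matrix(),3))
for n in ['wrist','scene','side']:
    p=cams.camera(n);save(p,n+'3.png');W=cloud(p)
    Q=W[near(W,(.526,.042),.034,.1,.165)];print(n,'wall',len(Q),circ(Q,.028),Q.mean(0),Q.min(0),Q.max(0)) if len(Q) else 0
    Q=W[near(W,(.526,.042),.034,.168,.19)];print(n,'rim',len(Q),circ(Q,.0255),Q.mean(0)) if len(Q) else 0
    Q=W[near(W,(.525,.04),.055,.066,.076)];print(n,'lip',len(Q),circ(Q,.0365),Q.mean(0),Q.min(0),Q.max(0)) if len(Q)>5 else 0
```

```text
5.0 [0.52654251 0.04312053 0.14185736] [110.06854279  89.85738803  20.08044744] 0.05574200074501461 [ 0.47160787  0.0421895  -3.33256743]
[[ 0.002  1.     0.   ]
 [ 0.001  0.    -1.   ]
 [-1.     0.002 -0.001]]
wrist wall 16322 (array([0.5258, 0.0506]), 0.0103) [0.52662784 0.04609009 0.15192315] [0.49409161 0.01952484 0.10001305] [0.55787298 0.07195741 0.16499622]
wrist rim 15565 (array([0.5268, 0.046 ]), 0.0022) [0.52648012 0.04857095 0.17944566]
wrist lip 3965 (array([0.5266, 0.0417]), 0.0027) [0.52634427 0.0619688  0.07041356] [0.486308   0.02796067 0.06600333] [0.56710254 0.0824474  0.07380082]
scene wall 459 (array([0.5242, 0.0446]), 0.0028) [0.53328689 0.02620531 0.13360804] [0.49249274 0.01135595 0.10031377] [0.55949392 0.07323005 0.16493737]
scene rim 242 (array([0.5256, 0.0416]), 0.0035) [0.52360372 0.0382836  0.17780011]
scene lip 118 (array([0.5257, 0.0398]), 0.0038) [0.5275116  0.03706094 0.07004365] [ 4.82077903e-01 -5.63282510e-05  6.61277873e-02] [0.56907998 0.08637129 0.07498954]
side wall 703 (array([0.5251, 0.0429]), 0.002) [0.52189767 0.02417656 0.13576411] [0.49411598 0.01184317 0.10016845] [0.55847807 0.06769813 0.16495794]
side rim 453 (array([0.5252, 0.0401]), 0.0023) [0.52650459 0.03821163 0.17883256]
side lip 208 (array([0.5245, 0.0395]), 0.003) [0.5225781  0.03223497 0.07131153] [0.48081529 0.00066737 0.06600379] [0.56436939 0.07545209 0.07597581]
```

View pics/side3.png

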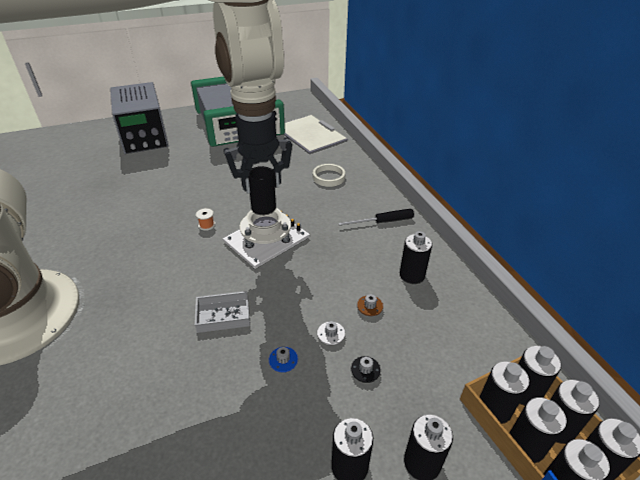

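View pics/scene3.png

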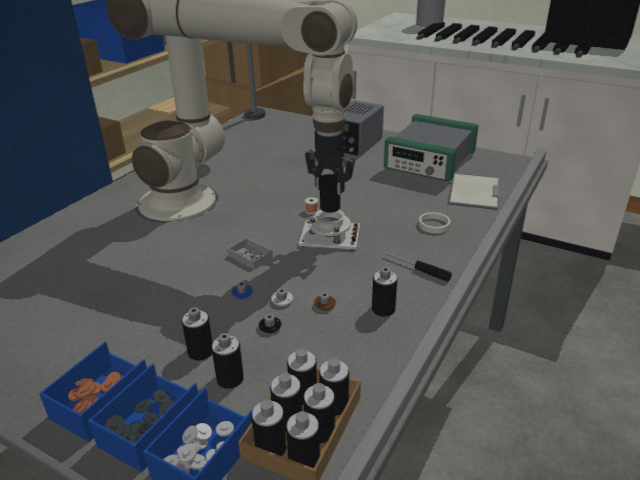

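Side and scene fits put the pot about 3 mm too far toward +y relative to the nest. I'll correct that and lower partway, to about 8 mm above the seat.

>>> apply_moves(
  rows=[
    [[0, 0, 3, 0, 0, 0, 0], [5, 0, 3, 0, 0, 0, 0], [12, 0, 3, 0, 0, 0, 0], [20, 0, 3, 0, 0, 0, 0], [26, 0, 3, 0, 0, 0, 0], [32, 0, 3, 0, 0, 0, 0], [38, 0, 3, 0, 0, 0, 0], [38, 0, 3, 0, 0, 0, 0], [38, 0, 3, 0, 0, 0, 0]],
  ],
)

```text
time: 6.05
ee_pos: [0.5266, 0.0399, 0.1038]
tcp_rot: [108.2, 89.9, 18.2]
wrist_force: [-0.3, -0.2, -3.0]
opening: 0.0555
```

Run:
```python
from h import *
o=get_obs();print(o['time'],o['ee_pos'],o['tcp_rot'],o['opening'],o['wrist_force'],o['torque'])
for n in ['scene','side']:
    p=cams.camera(n);save(p,n+'4.png');W=cloud(p)
    cv2.imwrite(f'pics/{n}4c.png',cv2.resize(cv2.cvtColor(p['pixels'][140:280,200:390],cv2.COLOR_RGB2BGR),None,fx=4,fy=4,interpolation=3))
    Q=W[near(W,(.526,.042),.034,.08,.115)];print(n,'wall',len(Q),circ(Q,.028),Q.mean(0)) if len(Q) else 0
    Q=W[near(W,(.525,.04),.055,.066,.076)];print(n,'lip',len(Q),circ(Q,.0365),Q.mean(0)) if len(Q)>5 else 0
```

```text
6.05 [0.5265634  0.03985721 0.10384214] [108.18872422  89.86421272  18.18331566] 0.055458220786648645 [-0.26227144 -0.15304412 -2.97592725] [-0.01487563  0.01898793  0.03589503]
scene wall 217 (array([0.5239, 0.0417]), 0.0026) [0.53447093 0.02194655 0.09746547]
scene lip 156 (array([0.523 , 0.0459]), 0.0055) [0.53294435 0.02852551 0.07095785]
side wall 327 (array([0.5252, 0.0399]), 0.0012) [0.52105634 0.01821457 0.09784346]
side lip 276 (array([0.526 , 0.0444]), 0.0046) [0.52056663 0.0257201  0.07150475]
```

View pics/side4c.png

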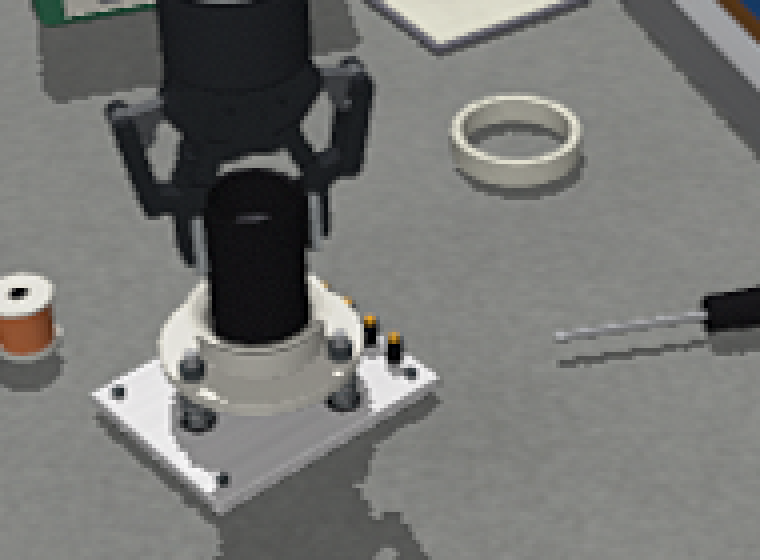

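View pics/scene4c.png

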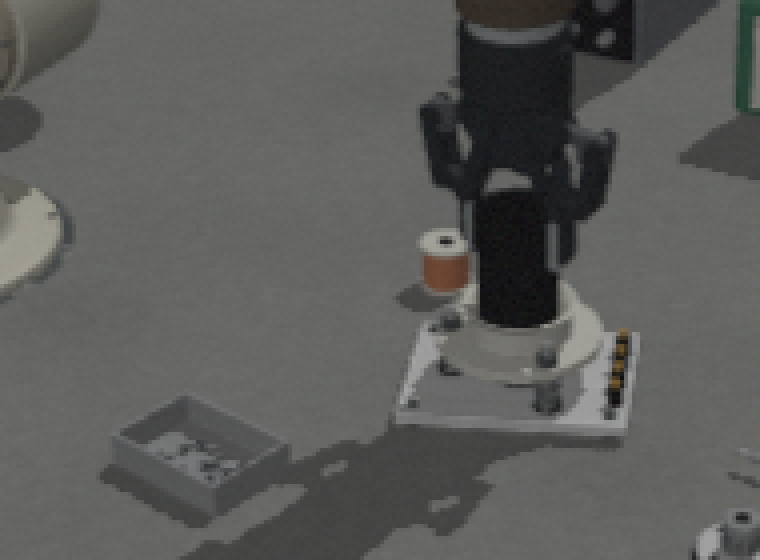

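The pot is inside the ring mouth in both crops and there is no side force. Lowering the last 9 mm.

>>> apply_moves(
  rows=[
    [[3, 0, 0, 0, 0, 0, 0], [5, 0, 0, 0, 0, 0, 0], [7, 0, 0, 0, 0, 0, 0], [8, 0, 0, 0, 0, 0, 0], [9, 0, 0, 0, 0, 0, 0], [9, 0, 0, 0, 0, 0, 0]],
  ],
)

```text
time: 6.75
ee_pos: [0.5268, 0.0399, 0.0953]
tcp_rot: [104.8, 89.8, 14.8]
wrist_force: [-0.2, 0.1, -2.1]
opening: 0.0555
```

>>> apply_moves(
  rows=[
    [[1, 0, 0, 0, 0, 0, 0], [1, 0, 0, 0, 0, 0, 0], [1, 0, 0, 0, 0, 0, 1], [1, 0, 0, 0, 0, 0, 1], [1, 0, 0, 0, 0, 0, 1], [1, 0, 0, 0, 0, 0, 1], [1, 0, 0, 0, 0, 0, 1], [-15, 0, 0, 0, 0, 0, 1], [-45, 0, 0, 0, 0, 0, 1], [-85, 0, 0, 0, 0, 0, 1], [-130, 0, 0, 0, 0, 0, 1], [-150, 0, 0, 0, 0, 0, 1], [-150, 0, 0, 0, 0, 0, 1], [-150, 0, 0, 0, 0, 0, 1]],
  ],
)

```text
time: 8.15
ee_pos: [0.5265, 0.0398, 0.245]
tcp_rot: [103.6, 89.8, 13.6]
wrist_force: [-0.9, -0.4, -0.8]
opening: 0.0853
```

Run:
```python
from h import *
o=get_obs();print(o['time'],o['ee_pos'],o['tcp_rot'],o['opening'],o['wrist_force'],o['torque'])
for n in ['scene','side','wrist']:
    p=cams.camera(n);save(p,n+'5.png');W=cloud(p)
    Q=W[near(W,(.526,.041),.034,.08,.13)];print(n,'wall',len(Q),circ(Q,.028),Q.mean(0)) if len(Q) else 0
    Q=W[near(W,(.526,.041),.034,.13,.15)];print(n,'rim',len(Q),circ(Q,.0255),Q.mean(0),Q.min(0),Q.max(0), np.round(np.linalg.lstsq(np.c_[Q[:,:2],np.ones(len(Q))],Q[:,2],rcond=None)[0],3))if len(Q) else 0
    Q=W[near(W,(.525,.04),.055,.066,.076)];print(n,'lip',len(Q),circ(Q),Q.min(0),Q.max(0)) if len(Q)>5 else 0
```

```text
8.15 [0.52654991 0.03978484 0.24503034] [103.61780961  89.80664743  13.61723851] 0.08533750762130618 [-0.93265018 -0.41895242 -0.79697538] [0.03601954 0.01237048 0.02628357]
scene wall 387 (array([0.5248, 0.0407]), 0.0033) [0.53186045 0.02873268 0.10869106]
scene rim 125 (array([0.5258, 0.0387]), 0.0028) [0.52749602 0.03730884 0.13523689] [0.4987268  0.00900498 0.13007239] [0.55482883 0.06733154 0.1408975 ] [-0.009 -0.003  0.14 ]
scene lip 157 (array([0.5229, 0.0454, 0.0351]), 0.0053) [ 0.48066132 -0.00070745  0.06604877] [0.56558695 0.07907478 0.0759442 ]
side wall 600 (array([0.5251, 0.0393]), 0.0027) [0.52245178 0.0277455  0.10876442]
side rim 249 (array([0.5247, 0.0375]), 0.0016) [0.5244686  0.03663128 0.13596062] [0.4973731  0.00941343 0.13002304] [0.55330465 0.06594696 0.14137265] [-0.006  0.006  0.139]
side lip 268 (array([0.5253, 0.043 , 0.0355]), 0.0045) [ 4.79439935e-01 -1.93459991e-04  6.60259458e-02] [0.56421846 0.0710531  0.0759664 ]
wrist wall 4159 (array([0.5406, 0.0488]), 0.011) [0.52705086 0.03976895 0.11090678]
wrist rim 2191 (array([0.527 , 0.0414]), 0.0016) [0.52707213 0.04069864 0.13669196] [0.49924807 0.01257393 0.13001546] [0.55452375 0.06840812 0.1396939 ] [-0.001  0.009  0.137]
wrist lip 2178 (array([0.5266, 0.0409, 0.0366]), 0.0033) [0.48621387 0.0228451  0.06600566] [0.56695367 0.08234603 0.0759449 ]
```

View pics/wrist5.png

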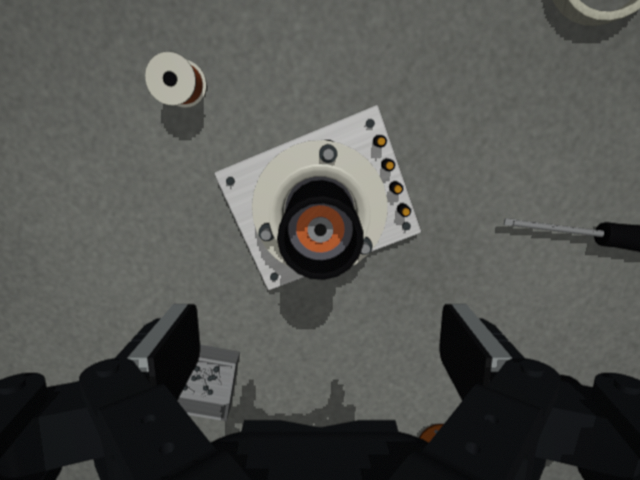

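View pics/side5.png

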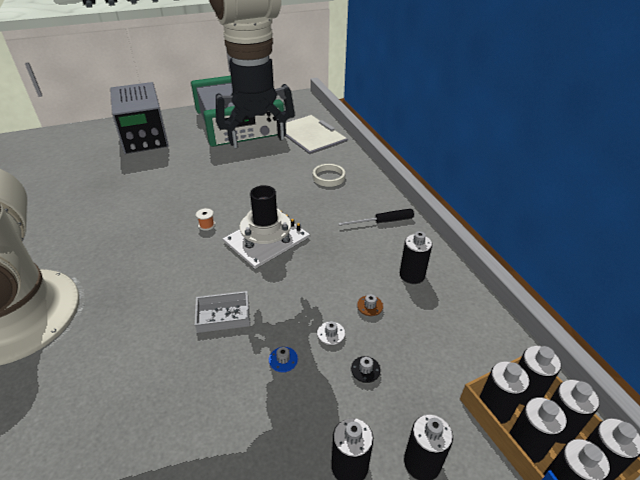

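The pot stands in the nest with its rim level at z≈0.138, and the wrist view shows its mouth at (320,230). Now to the cover at (0.563,-0.267).

>>> apply_moves(
  rows=[
    [[0, 4, 40, 0, 0, 0, 0.7], [0, 10, 90, 0, 0, 0, 0.7], [0, 16, 140, 0, 0, 0, 0.7], [20, 24, 190, 0, 0, 0, 0.7], [40, 30, 240, 0, 0, 0, 0.7], [60, 36, 290, 0, 0, 0, 0.7], [75, 36, 307, 0, 0, 0, 0.7], [75, 36, 307, 0, 0, 0, 0.7], [75, 36, 307, 0, 0, 0, 0.7], [75, 36, 307, 0, 0, 0, 0.7], [75, 36, 307, 0, 0, 0, 0.7]],
  ],
)

```text
time: 9.4
ee_pos: [0.5623, -0.2663, 0.1695]
tcp_rot: [97.0, 89.9, 7.1]
wrist_force: [0.7, 0.0, 0.2]
opening: 0.0597
```

Run:
```python
from h import *
o=get_obs();print(o['time'],o['ee_pos'],o['tcp_rot'],o['opening'],o['wrist_force'])
p=cams.camera('wrist');save(p,'w6.png');W=cloud(p)
print([(np.round(d['at'],3).tolist(),round(d['confidence'],2)) for d in cams.find_in('cover',p)])
for lab,z0,z1,r in [('nut',.026,.045,.02),('flange',.007,.018,.035)]:
    Q=W[near(W,(.563,-.267),r,z0,z1)];print(lab,len(Q),Q.mean(0),Q.min(0),Q.max(0),circ(Q))
```

```text
9.4 [ 0.56231158 -0.26625699  0.16951124] [97.01207625 89.89396782  7.08479679] 0.059675276571769666 [6.86897841e-01 6.39799135e-04 1.52168364e-01]
[([0.562, -0.26, 0.011], 0.84), ([0.591, -0.353, 0.015], 0.84), ([0.468, -0.285, 0.015], 0.69), ([0.656, -0.225, 0.014], 0.67)]
nut 721 [ 0.5646083  -0.26510361  0.03149313] [ 0.5532324  -0.27593836  0.02604843] [ 0.57487998 -0.25414104  0.03376432] (array([ 0.5646, -0.2652,  0.0076]), 0.0026)
flange 2706 [ 0.5645222  -0.26407145  0.01167623] [ 0.53899526 -0.29117996  0.00755831] [ 0.59019341 -0.24017441  0.01797134] (array([ 0.5646, -0.2666,  0.0201]), 0.004)
```

View pics/w6.png

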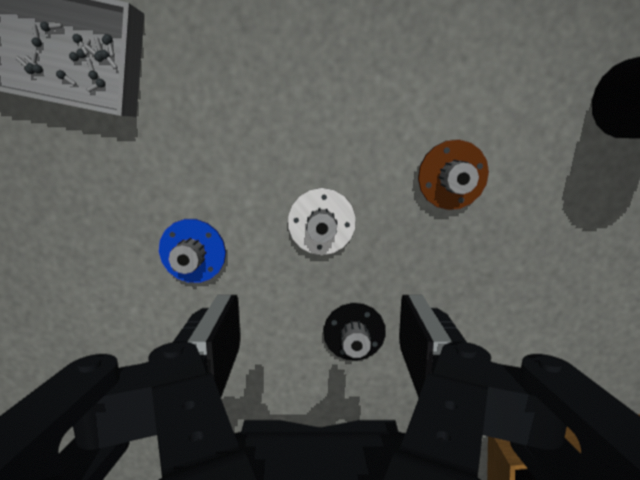

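The wrist view shows the aluminium cover at (321,222) with its nut centre at about (0.5645,-0.266), and fingers clear of the neighbours. Descending to TCP z≈14 mm.

>>> apply_moves(
  newtons=40,
  rows=[
    [[30, 2, 0, 0, 0, 0, 0.7], [70, 2, 0, 0, 0, 0, 0.7], [110, 2, 0, 0, 0, 0, 0.7], [135, 2, 0, 0, 0, 0, 0.7], [148, 2, 0, 0, 0, 0, 0.7], [155, 2, 0, 0, 0, 0, 0.7], [155, 2, 0, 0, 0, 0, 0.7], [155, 2, 0, 0, 0, 0, 0.7], [155, 2, 0, 0, 0, 0, 0], [155, 2, 0, 0, 0, 0, 0], [155, 2, 0, 0, 0, 0, 0], [155, 2, 0, 0, 0, 0, 0], [155, 2, 0, 0, 0, 0, 0], [155, 2, 0, 0, 0, 0, 0], [155, 2, 0, 0, 0, 0, 0], [155, 2, 0, 0, 0, 0, 0]],
  ],
)

```text
time: 11.1
ee_pos: [0.5651, -0.2666, 0.0155]
tcp_rot: [80.6, 89.8, -9.3]
wrist_force: [-1.0, 0.0, 6.1]
opening: 0.0206
```

Run:
```python
from h import *
o=get_obs();print(o['time'],o['ee_pos'],o['tcp_rot'],o['opening'],o['wrist_force'])
p=cams.camera('wrist');save(p,'w7.png')
p=cams.camera('side');cv2.imwrite('pics/s7.png',cv2.resize(cv2.cvtColor(p['pixels'][250:390,250:410],cv2.COLOR_RGB2BGR),None,fx=4,fy=4,interpolation=3))
```

```text
11.1 [ 0.56509516 -0.2666151   0.0154729 ] [80.60398552 89.81157993 -9.32486403] 0.020603756721665457 [-1.00755648  0.00848707  6.11414359]
```

View pics/w7.png

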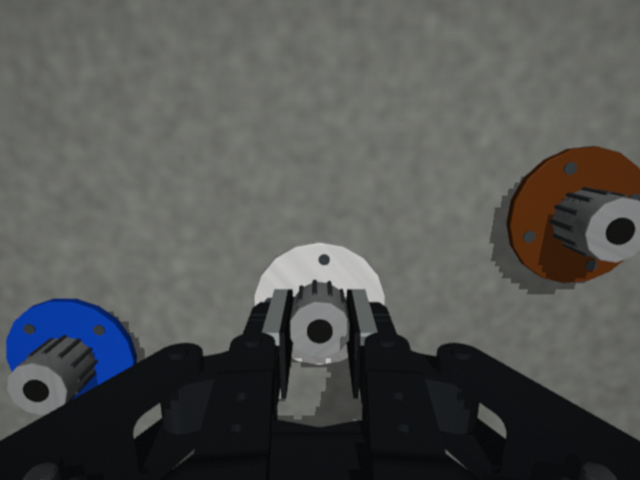

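View pics/s7.png

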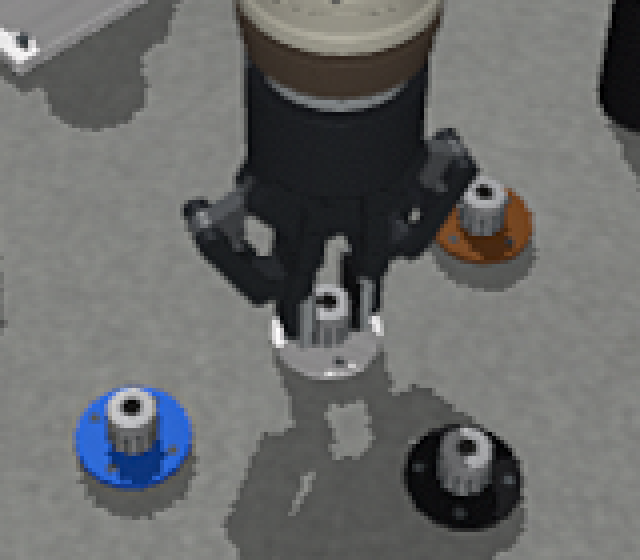

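The cover is gripped by the nut: hole at (319,331) in the wrist view, flange level on the bench. Lifting it and carrying it over the pot.

>>> apply_moves(
  rows=[
    [[-30, 0, 0, 0, 0, 0, 0], [-70, 0, 0, 0, 0, 0, 0], [-110, 0, 0, 0, 0, 0, 0], [-150, -4, -30, 0, 0, 0, 0], [-180, -10, -75, 0, 0, 0, 0], [-185, -16, -120, 0, 0, 0, 0], [-185, -22, -165, 0, 0, 0, 0], [-185, -28, -210, 0, 0, 0, 0], [-185, -34, -255, 0, 0, 0, 0], [-185, -38, -290, 0, 0, 0, 0], [-185, -38, -306, 0, 0, 0, 0], [-185, -38, -306, 0, 0, 0, 0], [-185, -38, -306, 0, 0, 0, 0], [-185, -38, -306, 0, 0, 0, 0], [-185, -38, -306, 0, 0, 0, 0]],
  ],
)

```text
time: 12.7
ee_pos: [0.5262, 0.0385, 0.2001]
tcp_rot: [78.0, 89.8, -12.0]
wrist_force: [-0.2, -0.5, -0.1]
opening: 0.0202
```

Run:
```python
from h import *
o=get_obs();print(o['time'],o['ee_pos'],o['tcp_rot'],o['opening'],o['wrist_force'])
for n in ['wrist','scene','side']:
    p=cams.camera(n);save(p,n+'8.png');W=cloud(p)
    if n!='wrist': cv2.imwrite(f'pics/{n}8c.png',cv2.resize(cv2.cvtColor(p['pixels'][120:260,200:390],cv2.COLOR_RGB2BGR),None,fx=4,fy=4,interpolation=3))
    Q=W[near(W,(.526,.041),.04,.185,.2)];print(n,'flange',len(Q),circ(Q,.026),Q.mean(0),Q.min(0),Q.max(0)) if len(Q) else 0
    Q=W[near(W,(.526,.041),.034,.13,.145)];print(n,'rim',len(Q),circ(Q,.0255),Q.mean(0),Q.min(0),Q.max(0))if len(Q) else 0
```

```text
12.7 [0.52619156 0.03845022 0.20011038] [ 77.99743573  89.82080833 -12.01489881] 0.020245947995133278 [-0.19121187 -0.4744863  -0.1259899 ]
wrist flange 5431 (array([0.5266, 0.0328]), 0.0049) [0.52662707 0.05030751 0.1962866 ] [0.50122842 0.01321972 0.19218246] [0.55219758 0.06558893 0.19997662]
wrist rim 1599 (array([0.527 , 0.0409]), 0.0015) [0.52705539 0.05704081 0.13690034] [0.49917223 0.03614659 0.13000265] [0.55467057 0.06849041 0.13954143]
scene flange 120 (array([0.5225, 0.0461]), 0.0054) [0.52941569 0.02912407 0.19462463] [0.49677302 0.01120537 0.18549823] [0.55139182 0.05802179 0.1999513 ]
scene rim 136 (array([0.526 , 0.0388]), 0.0026) [0.52735244 0.03774044 0.13487378] [0.49877791 0.00917477 0.13003347] [0.55458615 0.06703012 0.14005051]
side flange 183 (array([0.5252, 0.0442]), 0.0048) [0.52280526 0.02531751 0.19670348] [0.49943046 0.01109272 0.18564243] [0.54994617 0.04900658 0.19996787]
side rim 247 (array([0.5247, 0.0375]), 0.0017) [0.52438233 0.03638712 0.13591531] [0.49726294 0.01006814 0.13001205] [0.55265065 0.06644971 0.14118867]
```

View pics/side8c.png

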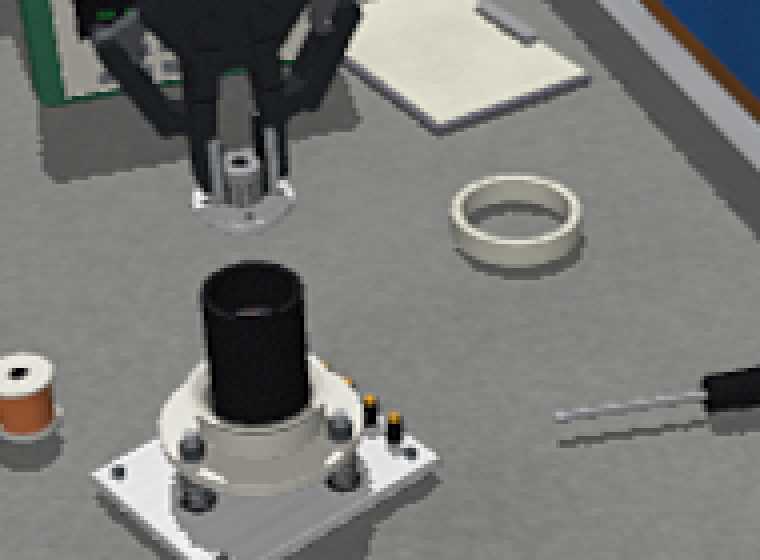

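View pics/scene8c.png

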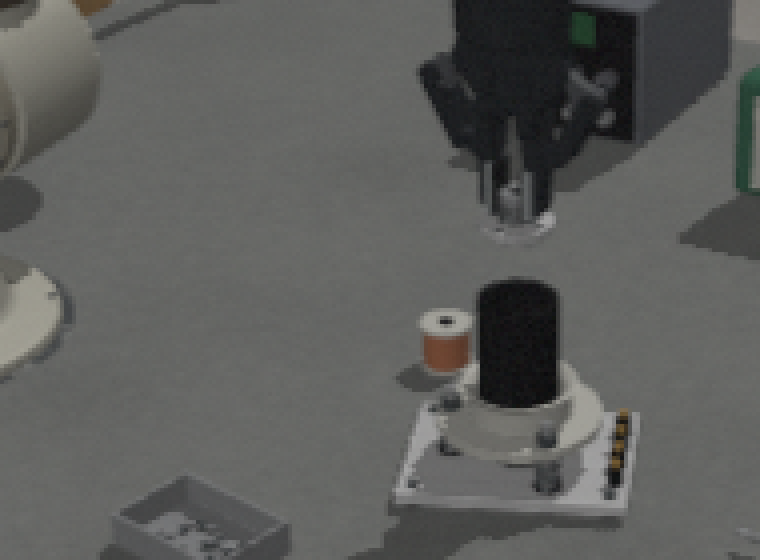

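View pics/wrist8.png

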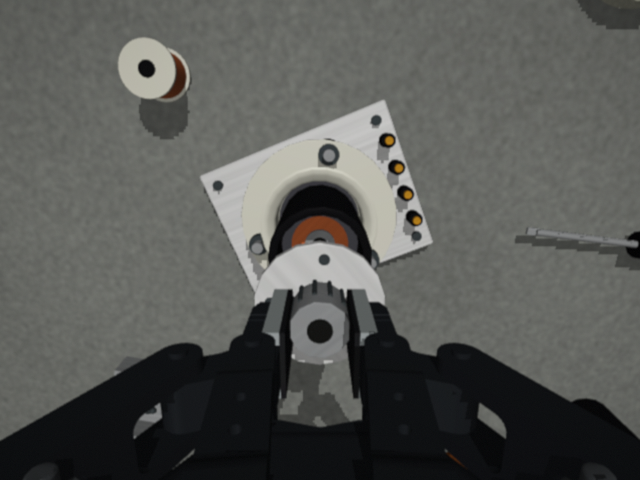

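Fits agree to within about 1 mm, with the cover about 0.8 mm short in +y. I'll correct that and lower to a few mm above the rim.

>>> apply_moves(
  rows=[
    [[10, 0.5, -1, 0, 0, 0, 0], [20, 0.5, -1, 0, 0, 0, 0], [30, 0.5, -1, 0, 0, 0, 0], [38, 0.5, -1, 0, 0, 0, 0], [42, 0.5, -1, 0, 0, 0, 0], [42, 0.5, -1, 0, 0, 0, 0], [42, 0.5, -1, 0, 0, 0, 0]],
  ],
)

```text
time: 13.55
ee_pos: [0.5269, 0.0398, 0.1584]
tcp_rot: [81.0, 89.8, -9.0]
wrist_force: [-0.2, 0.2, 0.5]
opening: 0.0202
```

Run:
```python
from h import *
o=get_obs();print(o['time'],o['ee_pos'],o['tcp_rot'],o['opening'],o['wrist_force'])
for n in ['wrist','side','scene']:
    p=cams.camera(n);W=cloud(p)
    s=p['pixels'][200:440,180:460] if n=='wrist' else p['pixels'][140:240,220:360]
    cv2.imwrite(f'pics/{n}9c.png',cv2.resize(cv2.cvtColor(s,cv2.COLOR_RGB2BGR),None,fx=2.5 if n=='wrist' else 5,fy=2.5 if n=='wrist' else 5,interpolation=3))
    for nm,z0,z1 in [('flange',.147,.16),('rim',.12,.141)]:
        Q=W[near(W,(.526,.041),.034,z0,z1)];print(n,nm,len(Q),Q.min(0),Q.max(0)) if len(Q) else 0
```

```text
13.55 [0.52687907 0.03978109 0.15837711] [80.99327052 89.80105635 -8.99746344] 0.020202242394090245 [-0.22577908  0.15215597  0.45274053]
wrist flange 5517 [0.5018965  0.01441562 0.15060684] [0.55280299 0.06662179 0.15998474]
wrist rim 2341 [0.49922784 0.03947821 0.12000628] [0.55469836 0.06855376 0.13995955]
side flange 174 [0.49967718 0.01182043 0.14708308] [0.55022649 0.05642379 0.15994458]
side rim 272 [0.49710255 0.0103113  0.12001504] [0.55223552 0.06057479 0.14083414]
scene flange 107 [0.50208271 0.01295997 0.14738631] [0.55362569 0.05673522 0.15995894]
scene rim 173 [0.49896958 0.00801899 0.12010183] [0.55395633 0.06887008 0.14053542]
```

View pics/side9c.png

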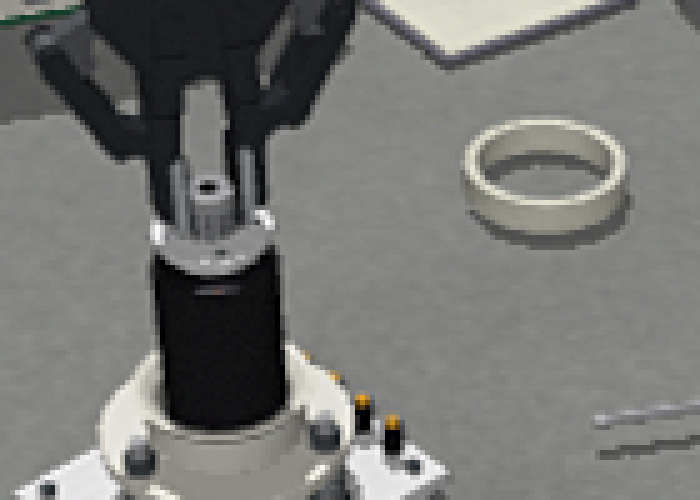

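View pics/scene9c.png

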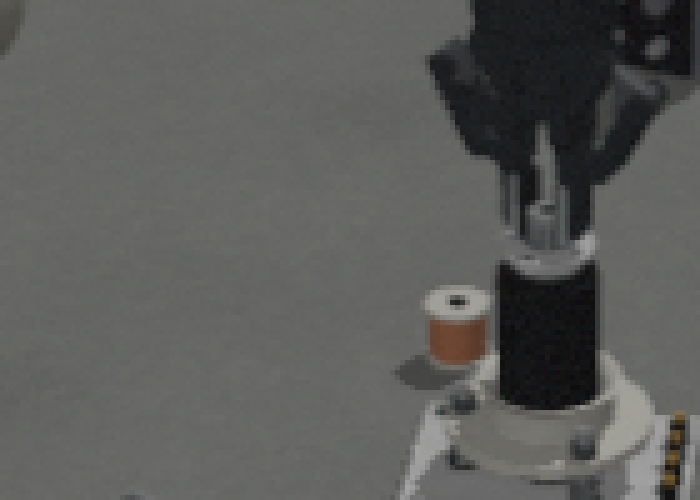

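View pics/wrist9c.png

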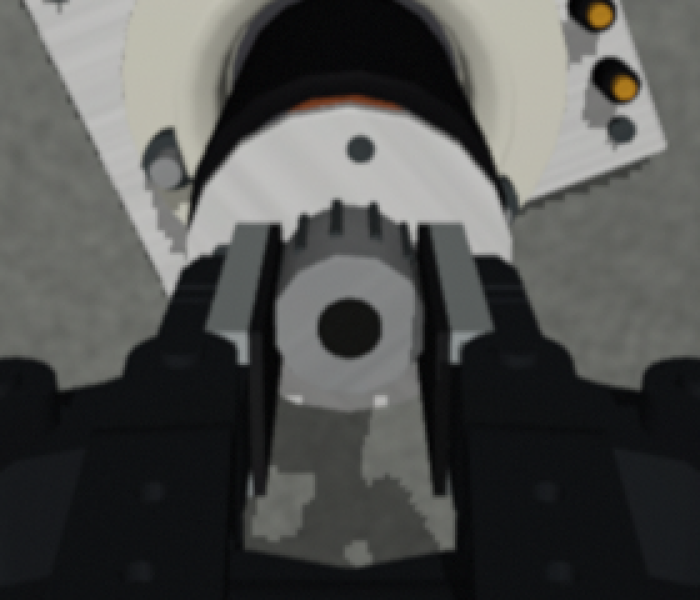

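All views agree to under 0.5 mm. Lowering the spigot into the mouth.

>>> apply_moves(
  rows=[
    [[3, 0, 0, 0, 0, 0, 0], [5, 0, 0, 0, 0, 0, 0], [7, 0, 0, 0, 0, 0, 0], [9, 0, 0, 0, 0, 0, 0], [9, 0, 0, 0, 0, 0, 0]],
  ],
)

```text
time: 14.2
ee_pos: [0.5269, 0.0398, 0.1492]
tcp_rot: [81.6, 89.8, -8.4]
wrist_force: [-1.1, 1.2, -0.6]
opening: 0.0204
```

>>> apply_moves(
  rows=[
    [[1, 0, 0, 0, 0, 0, 0], [2, 0, 0, 0, 0, 0, 0], [3, 0, 0, 0, 0, 0, 0], [4, 0, 0, 0, 0, 0, 0], [4, 0, 0, 0, 0, 0, 0], [4, 0, 0, 0, 0, 0, 0]],
  ],
)

```text
time: 14.8
ee_pos: [0.527, 0.0398, 0.1454]
tcp_rot: [81.7, 89.8, -8.3]
wrist_force: [0.1, 1.1, 1.3]
opening: 0.0207
```

Run:
```python
from h import *
o=get_obs();print(o['time'],o['ee_pos'],o['tcp_rot'],o['opening'],o['wrist_force'])
for n in ['side','scene']:
    p=cams.camera(n)
    s=p['pixels'][140:240,220:360]
    cv2.imwrite(f'pics/{n}10c.png',cv2.resize(cv2.cvtColor(s,cv2.COLOR_RGB2BGR),None,fx=5,fy=5,interpolation=3))
```

```text
14.8 [0.52696247 0.03976165 0.14542494] [81.67463598 89.79048229 -8.31732731] 0.02074446445480168 [0.06993133 1.14115286 1.33029906]
```

View pics/side10c.png

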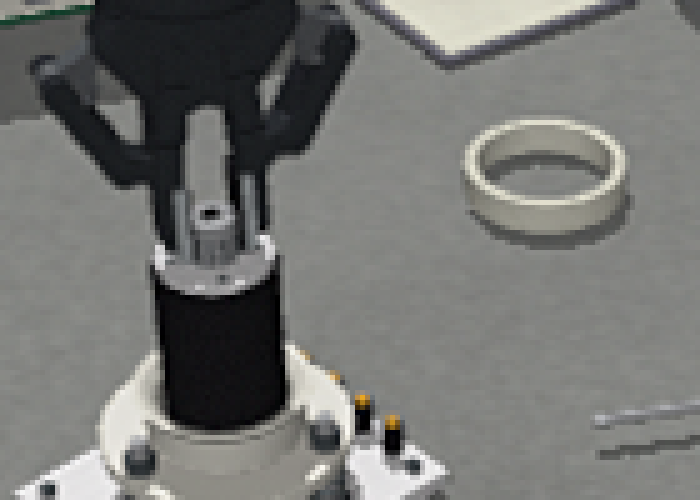

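View pics/scene10c.png

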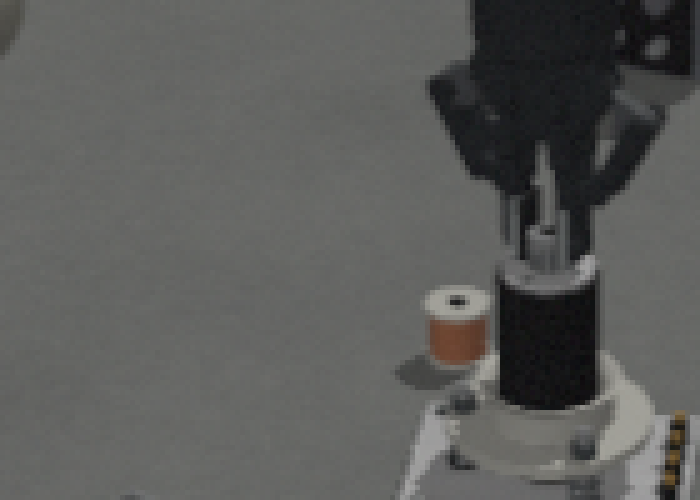

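>>> apply_moves(
  rows=[
    [[0.5, 0, 0, 0, 0, 0, 0], [1, 0, 0, 0, 0, 0, 0], [1.5, 0, 0, 0, 0, 0, 0], [2, 0, 0, 0, 0, 0, 0], [2, 0, 0, 0, 0, 0, 0], [2, 0, 0, 0, 0, 0, 0], [2, 0, 0, 0, 0, 0, 0], [2, 0, 0, 0, 0, 0, 0]],
  ],
)

```text
time: 15.7
ee_pos: [0.527, 0.0398, 0.1434]
tcp_rot: [81.7, 89.8, -8.2]
wrist_force: [-1.4, 0.2, 3.2]
opening: 0.0204
```

Force of 3.2 N with 2 mm of travel past first contact matches the nest just starting to move. I'll check the seating before pressing.

Run:
```python
from h import *
o=get_obs();print(o['time'],o['ee_pos'],o['wrist_force'])
for n in ['side','scene','wrist']:
    p=cams.camera(n);W=cloud(p)
    s=p['pixels'][200:440,180:460] if n=='wrist' else p['pixels'][140:240,220:360]
    cv2.imwrite(f'pics/{n}11c.png',cv2.resize(cv2.cvtColor(s,cv2.COLOR_RGB2BGR),None,fx=2.5 if n=='wrist' else 5,fy=2.5 if n=='wrist' else 5,interpolation=3))
    Q=W[near(W,(.526,.04),.027,.134,.148)];a=np.linalg.lstsq(np.c_[Q[:,:2]-[.526,.04],np.ones(len(Q))],Q[:,2],rcond=None)[0];print(n,len(Q),np.round(a,4),np.median(Q[:,2]),Q.min(0),Q.max(0))
```

```text
15.7 [0.52696172 0.03978956 0.14342027] [-1.41742836  0.18890414  3.23299534]
side 193 [0.009  0.0683 0.1416] 0.14089118145981216 [0.49969549 0.01444499 0.13403537] [0.5501672  0.05479786 0.14760366]
scene 119 [-0.0436  0.0448  0.1403] 0.1394247985932876 [0.50091139 0.01415155 0.13448557] [0.55082671 0.0577769  0.14764544]
wrist 6268 [ 0.0328 -0.0243  0.1398] 0.13958142421018602 [0.49923899 0.01438881 0.13403424] [0.55284332 0.06692447 0.14798835]
```

View pics/side11c.png

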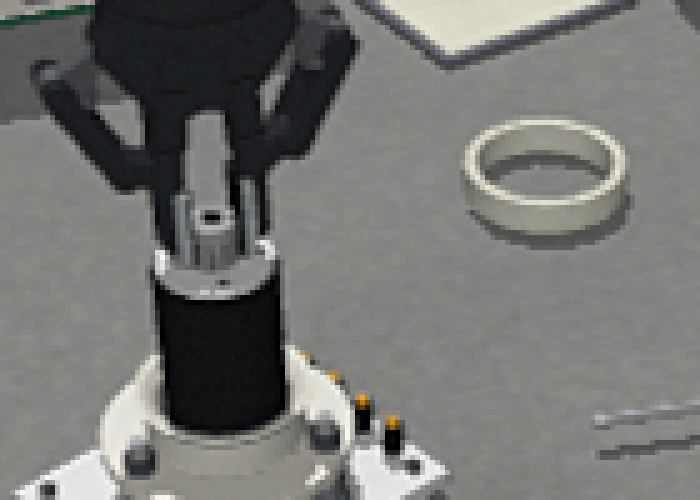

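View pics/wrist11c.png

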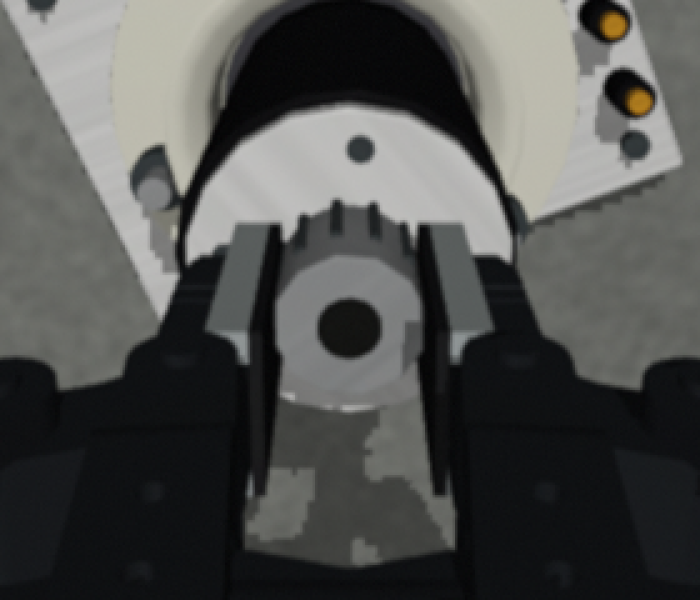

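The cover is seated: the wrist view shows an even thin rim around the flange edge. Pressing down in steps.

>>> apply_moves(
  newtons=60,
  rows=[
    [[1, 0, 0, 0, 0, 0, 0], [2, 0, 0, 0, 0, 0, 0], [3, 0, 0, 0, 0, 0, 0], [4, 0, 0, 0, 0, 0, 0], [5, 0, 0, 0, 0, 0, 0], [6, 0, 0, 0, 0, 0, 0], [7, 0, 0, 0, 0, 0, 0], [8, 0, 0, 0, 0, 0, 0], [9, 0, 0, 0, 0, 0, 0], [10, 0, 0, 0, 0, 0, 0], [10, 0, 0, 0, 0, 0, 0]],
  ],
)

```text
time: 16.95
ee_pos: [0.5271, 0.0398, 0.1341]
tcp_rot: [84.6, 89.7, -5.4]
wrist_force: [-2.1, 0.2, 9.3]
opening: 0.0195
```

>>> apply_moves(
  rows=[
    [[1, 0, 0, 0, 0, 0, 0], [2, 0, 0, 0, 0, 0, 0], [3, 0, 0, 0, 0, 0, 0], [3.5, 0, 0, 0, 0, 0, 0], [3.5, 0, 0, 0, 0, 0, 0], [3.5, 0, 0, 0, 0, 0, 0]],
  ],
)

```text
time: 17.55
ee_pos: [0.5272, 0.0398, 0.1315]
tcp_rot: [86.4, 89.7, -3.6]
wrist_force: [-4.0, 0.9, 10.6]
opening: 0.0198
```

>>> apply_moves(
  rows=[
    [[1, 0, 0, 0, 0, 0, 0], [1.5, 0, 0, 0, 0, 0, 0], [2, 0, 0, 0, 0, 0, 0], [2, 0, 0, 0, 0, 0, 0]],
  ],
)

```text
time: 17.95
ee_pos: [0.5274, 0.0398, 0.1314]
tcp_rot: [88.6, 89.6, -1.4]
wrist_force: [-5.8, -1.4, 16.5]
opening: 0.0198
```

Run:
```python
from h import *
o=get_obs();print(o['time'],o['ee_pos'],o['tcp_rot'],o['wrist_force'],o['opening'])
for n in ['side','scene','wrist']:
    p=cams.camera(n);W=cloud(p)
    s=p['pixels'][200:440,180:460] if n=='wrist' else p['pixels'][140:260,220:360]
    cv2.imwrite(f'pics/{n}12c.png',cv2.resize(cv2.cvtColor(s,cv2.COLOR_RGB2BGR),None,fx=2.5 if n=='wrist' else 5,fy=2.5 if n=='wrist' else 5,interpolation=3))
    Q=W[near(W,(.526,.04),.055,.045,.065)];r=np.hypot(Q[:,0]-.526,Q[:,1]-.04);print(n,'lip/ring z',len(Q),Q[:,2].max(),np.percentile(W[near(W,(.526,.04),.038,.04,.08)][:,2],[90]))
    m=near(W,(.526,.04),.056,.015,.08)&~near(W,(.526,.04),.044,.0,.08);print('plate z',np.median(W[m][:,2]))
```

```text
17.95 [0.52737898 0.03980328 0.1314443 ] [88.62848556 89.57331222 -1.36246158] [-5.82981725 -1.42588006 16.51460626] 0.019839536240212174
side lip/ring z 453 0.06497572356637238 [0.0746437]
plate z 0.034871375929661
scene lip/ring z 287 0.06487018806035738 [0.07505895]
plate z 0.03407618586291983
wrist lip/ring z 5893 0.06498167458918758 [0.06875919]
plate z 0.0337740038773999
```

View pics/side12c.png

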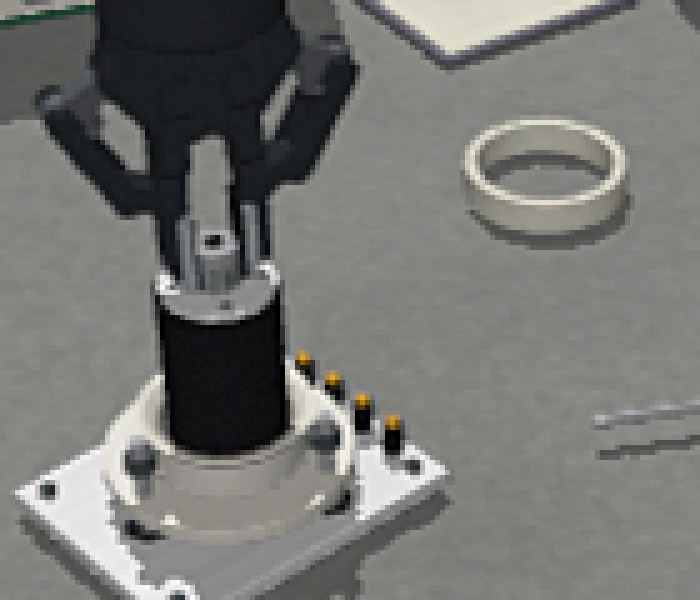

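View pics/wrist12c.png

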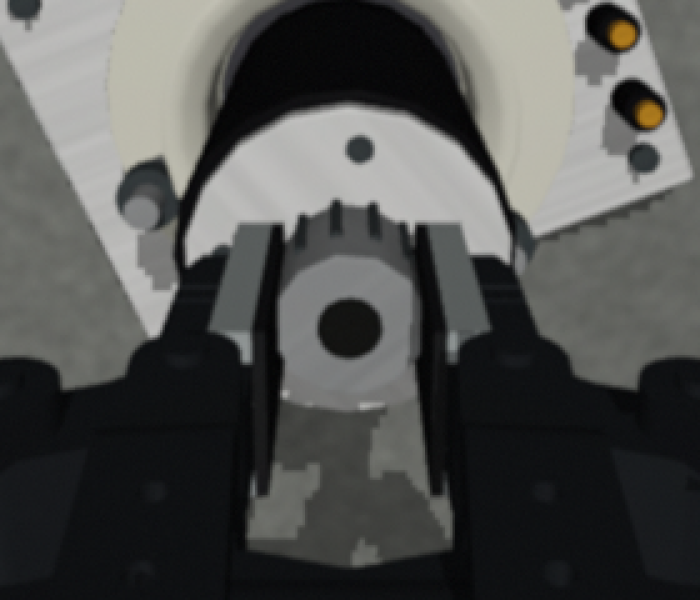

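View pics/scene12c.png

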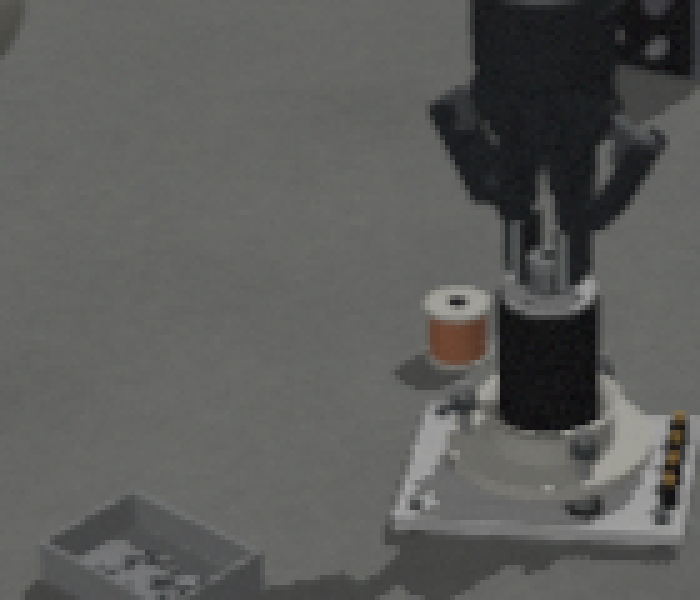

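Run:
```python
from h import *
o=get_obs();print(o['time'],o['ee_pos'],o['wrist_force'],o['opening'])
print(bot.job_done())
o=get_obs();print(o['time'],o['ee_pos'],o['wrist_force'],o['opening'])
```

```text
18.1 [0.52738011 0.03982374 0.13147926] [-6.01573257 -0.29312838 17.85892761] 0.019705697449417338
the job is handed in; nothing more can be done
None
the job is handed in; nothing more can be done
```

I set the open pot in the nest and fitted the bare-aluminium cover. I then pressed the covered pot to the stop by its gland nut and handed the job in at 18.1 s, still holding it down; no verdict is reported.

**Last checks:**
- **At the stop:** The hand went down 14.0 mm from first contact. It then stopped moving at TCP z 0.1314 while the force rose from 10.6 to about 17.9 N.
- **Nest height:** The nest plate measured about 34 mm above the bench in all three cameras. That is the pressed height given for the seat, though I had no plate reading at rest to compare.
- **Cover and pot:** Just before the spigot went in, the cover and rim centres agreed within about 0.5 mm in the wrist view. The last pictures show the cover seated evenly and the pot upright.
- **Other things on the bench:** I did not touch any of them on purpose, and nothing looked shifted in the pictures I viewed. I did not re-measure them at the end.

**What disagreed:**
- **Camera positions:** The cameras differed by 2–4 mm in absolute position, so I aligned parts by comparing them within the same view.
- **Cover tilt:** A rough plane fit for the cover's tilt was spoiled by points from the nut and fingers. I judged it level by eye and from the unchanged tool angle.
- **Side load:** A side load of about 6 N along x remained at the end, with about 0.5 mm of drift.

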